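# Fit spacer sleeve and tube carousel on a laboratory mixer

## Robot

A 6-joint arm with a two-finger parallel gripper is mounted at the origin on the work surface. World frame = base frame: x ahead of the robot, y to its left, z up, the work surface at z = 0. Lengths are in m, angles in degrees, forces in N, time in s.
With the tool pointing down it reaches from about 0.25 to 0.725 m from the base axis. Payload 9.7 kg.
Tool frame: the origin (TCP) lies between the finger pads; the fingertips stand 19 mm ahead of it and the grasp point (between the pads) is the TCP; x points along the fingers, y is the direction in which the jaws open and shut, and the axes are right-handed (so a half turn about x gives the same grasp; the last joint's range is limited). The gripper opens to 85 mm and grips with 20 to 120 N. Pads are 22 mm wide; open, the fingers measure 114 mm over their backs; the gripper's body (76 mm by 85 mm) begins 54 mm behind the grasp point. The pads swing forward as they close: fully open they stand 13 mm farther back than shut.
Start: joints at [76.776, 4.979, 10.078, 95.1, 0, 90], TCP at [0.126, 0.535, 0.25] pointing down, gripper open.
Joint ranges: [-179.16, 179.16], [-48.56, 103.87], [-65.8, 70.77], [-126.05, 130.52], [-82.76, 87.17], [-180, 180]. Speed limits (degrees/s): [127.2, 127.2, 147.25, 180, 180, 180].

## Interface

Orientations are given as [roll, pitch, yaw] about the fixed x, y, z axes, in that order (R = Rz(yaw) Ry(pitch) Rx(roll)).
In Python, from workcell import bot gives the robot as it stands. The module is installed in compiled form; this text tells all that it offers.
- The arm moves only by the shell command python3 -m handwheel 'ROWS' [FORCE]. ROWS is JSON, a list of rows, each a list of 7 numbers: the turn, a rotation vector about the tool's x, y, z in degrees, then the shift along the tool's x, y, z in m, then the closure, from -1 (fully open) to 1 (shut), so that 0 is half open. In form: [[ax, ay, az, dx, dy, dz, fingers], ...]. A call has 1 to 20 rows; each row is the pose to reach, as a shift and turn from the pose commanded when the call began, along the tool's axes at that moment; what a row does not reach only later rows make up. A row lasts 1/8 s, in which the tool goes at most 62.5 mm and 10.7 degrees, less where a joint would pass 70% of its speed; a pose out of reach is approached as far as the arm can. A call with a gripper value outside its range is refused whole. The fingers move at their own pace and stop on an object; FORCE is the grip in N (left out, the last holds). Time passes only in rows, so rows that repeat a pose let the fingers close. It gives the time, the measured TCP pose, the force and the opening at its end, in the units of the state.
- bot.get_obs(): the state, without advancing time (a new reading comes with each control period).
- bot.camera(name): name is "side" or "top" or "wrist"; returns a dict with "frame" (384x512x3 uint8, red, green, blue), "fx", "fy", "cx", "cy" (pixels), "k1" (the pictures are not rectified: a ray, as slopes to the right and down, at radius r is drawn at 1 + k1 r^2 times it, then the intrinsics apply), "R" (3x3) and "t" (3): a world point X has camera coordinates R X + t; the wrist camera has in their place "tool_from_camera" (4x4, takes a point from camera to tool coordinates, whose origin is the TCP and whose axes are the tool frame's). Camera axes: x right, y down, z forward; pixel columns grow to the right and rows downward; lengths in m; the calibration is good to about 2 mm. A picture is of the moment at which its call begins: read the wrist's pose just before it. There is no depth.
- bot.job_done(): hands the job in, once; it reports no verdict.
Trained networks look in a picture, given as the dict that the camera call returned (one of the last four; its "shot" number tells which), for a name from the list of things; names that differ only in an ending like _2 or _b are one class to them, and where a whole thing is asked for, a point or a joint stands for the part that bears it (a point fixed in the world has none). Each returns a list of dicts, best first, with "conf" (0 to 1); they miss things now and then, are a little off and sometimes report something else, mostly with a low value. They report only what shows in the picture. A call takes as long as a camera call.
- bot.look_for(name, picture): "bbox" ([left, top, width, height] as shares, 0 to 1, of the picture: columns of its width, rows of its height, round what is visible of it).
- bot.tip_of(name, picture): "centre" ([column, row] as shares, 0 to 1, of the picture: columns of its width, rows of its height: a listed point, or the origin of a listed thing).
The state is a dict: "time": time; "q": joint angles; "qd": joint speeds; "joint_efforts": joint torques, N m; "ee_pos": TCP position; "tcp_rot": TCP orientation; "wrist_force": force on the tool from outside, world axes, zero at the start; "torque": the same for the moment, N m; "opening": finger opening in m.
Only numpy, scipy, OpenCV 4.12 (cv2) and the standard library are available. Lean on these libraries where they do the work, as an engineer would, in place of code of your own. Each camera call takes 0.05 s, during which the arm holds its last target.

## Task

Set up the tube mixer on the bench: put the tall spacer sleeve over its upright spindle so that it stands flat on the turntable, then put the tube carousel, knob up, over the spindle so that it sits level on top of the sleeve. Lower each part into place rather than dropping it, and leave the thin ring lying where it is.

Things in the scene. Friction and masses are not known exactly. Their poses are not given: they have to be found in the camera images.
- mixer_seat (a point): Centre of the mixer's turntable at the spindle's foot, 56 mm above the bench, z up. The mixer is a fixed white box 180 x 180 mm with a round metal turntable of 144 mm. The fixed steel spindle is 58 mm high and tapers from 20 mm diameter to 14 mm, with a nose 8 mm across. A bottle and a tube rack, under 120 mm high, stand farther from the robot than the mixer, 40 mm or more clear of all else.
- sleeve: Tall spacer sleeve: a plain white plastic tube standing upright on the bench, outside diameter 50 mm, bore 34 mm right through, height 36 mm, about 0.1 kg. Origin at the centre of its underside, z up along the bore. It goes on first: the carousel's closed knob then covers the spindle.
- carousel: Grey plastic disc, 110 mm in diameter and 12 mm thick, with eight dark tube places and a round central knob 42 mm in diameter rising 40 mm above the disc (52 mm in all), about 0.2 kg. Lies on the bench, knob up. From below, a 30 mm bore runs 48 mm up into the knob, which is closed on top. Origin at the centre of its underside, z up.
- thin_ring: Thin ring, not wanted: white plastic like the sleeve, same 50 mm outside diameter and 34 mm bore, but only 12 mm high. It lies flat on the bench. Origin at the centre of its underside, z up.

How it is judged (in metres and radians):
On the way, in this order (a step that is already met when the one before it is completed fails the run):
1. the tall sleeve stands flat on the turntable around the spindle, let go (z of sleeve in the frame of mixer_seat between -0.006 and 0.006 m and horizontal distance between sleeve and mixer_seat below 0.015 m and angle between sleeve's own z axis and vertical below 0.17 rad and contact force between the fingers and sleeve below 0.1 N), for 0.2 s.
2. the carousel sits level on the sleeve, over the spindle (z of carousel in the frame of mixer_seat between 0.03 and 0.042 m and horizontal distance between carousel and mixer_seat below 0.018 m and angle between carousel's own z axis and vertical below 0.17 rad), for 0.2 s.
At the end, for the whole second after the job is handed in: The sleeve stands on the turntable (within 6 mm in height, centre within 15 mm of the spindle axis), the carousel sits on it (underside 30 to 42 mm above the turntable, centre within 18 mm of the axis); both are upright within 0.17 rad and at rest (all of step 2 and z of sleeve in the frame of mixer_seat between -0.006 and 0.006 m and horizontal distance between sleeve and mixer_seat below 0.015 m and angle between sleeve's own z axis and vertical below 0.17 rad and linear speed of each of sleeve, carousel below 0.02 m/s); the robot touches nothing.
It fails at once if the thin ring moved more than 30 mm (distance of thin_ring from where it was at the start of the episode above 0.03 m).
It fails at once if the sleeve dropped (falls free at more than 0.8 m/s) (linear speed of sleeve above 0.8 m/s and contact force between the fingers and sleeve below 0.05 N).
It fails at once if the carousel dropped (falls free at more than 0.8 m/s) (linear speed of carousel above 0.8 m/s and contact force between the fingers and carousel below 0.05 N).
It also fails if it takes over 64 s, if anything falls off the work surface, if the arm or the gripper's body presses on something with over 40 N, if the wrist force passes 120 N, or if a joint passes its speed limit or range.

## Working session

There is one attempt and no reset: what is moved stays moved. The work goes in short steps, Python scripts to look and compute and a shell command to move; the robot and the scene stay as the last step left them, time stands still between calls to the robot, and variables do not carry over. Pictures are saved under pics/ and viewed, and the job is handed in when it is done.

```bash
mkdir -p pics
cat > h.py <<'E'
import numpy as np, cv2
from workcell import bot
from scipy.spatial.transform import Rotation as Rn
def ray(c,u,v):
    d=np.array([(u-c['cx'])/c['fx'],(v-c['cy'])/c['fy']]);s=d.copy()
    for _ in range(20): s=d/(1+c['k1']*(s@s))
    return np.array([s[0],s[1],1.])
def world(c,u,v,z,obs=None):
    r=ray(c,u,v)
    if 'R' in c:
        R=np.array(c['R']);t=np.array(c['t']);o=-R.T@t;d=R.T@r
    else:
        T=np.array(c['tool_from_camera']);Rt=Rn.from_euler('xyz',obs['tcp_rot'],degrees=True).as_matrix()
        o=np.array(obs['ee_pos'])+Rt@T[:3,3];d=Rt@T[:3,:3]@r
    return o+d*(z-o[2])/d[2]
def save(c,n): cv2.imwrite('pics/'+n,cv2.cvtColor(c['frame'],cv2.COLOR_RGB2BGR))
E
python3 - <<'E'
from h import *
print(bot.get_obs())
Z={'mixer_seat':.056,'sleeve':0,'carousel':0,'thin_ring':0}
for n in['top','side','wrist']:
    o=bot.get_obs();c=bot.camera(n);save(c,n+'0.png')
    for k in Z:
        for d in bot.tip_of(k,c)[:3]:
            u,v=d['centre'][0]*512,d['centre'][1]*384
            print(n,k,round(d['conf'],2),round(u),round(v),world(c,u,v,Z[k],o).round(4))
        if k!='mixer_seat':
            print('  box',[(round(d['conf'],2),(np.array(d['bbox'])*[512,384,512,384]).round()) for d in bot.look_for(k,c)[:3]])
E
```

```text
{'time': 0.0, 'q': array([7.67780746e+01, 5.01116731e+00, 1.00327927e+01, 9.50993033e+01,
       5.11655549e-04, 9.00015993e+01]), 'qd': array([-0.11664311,  0.10352255,  0.12836899,  0.0030588 , -0.01194732,
        0.05210803]), 'joint_efforts': array([ 1.54923328e-03, -5.20388210e+01,  4.64804363e+01,  1.62695500e-02,
        7.99039231e-05, -1.63815832e-05]), 'ee_pos': array([0.12574713, 0.5352147 , 0.24956753]), 'tcp_rot': array([ -90.37579568,   89.92232038, -103.59932071]), 'wrist_force': array([-0.47787464,  0.37114411,  0.23361542]), 'torque': array([ 0.0256162 , -0.01762021, -0.08877713]), 'opening': 0.0852241262068846}
top mixer_seat 0.81 237 174 [0.5544 0.0413 0.056 ]
top sleeve 0.56 355 155 [ 0.6178 -0.2563  0.    ]
  box [(0.69, array([335., 222.,  48.,  48.])), (0.6, array([347., 144.,  26.,  24.]))]
top carousel 0.91 356 246 [ 0.3875 -0.2558  0.    ]
  box [(0.71, array([335., 225.,  48.,  45.]))]
  box [(0.48, array([123., 202.,  24.,  19.]))]
side mixer_seat 0.79 232 200 [0.5591 0.0365 0.056 ]
side sleeve 0.87 264 145 [ 0.6201 -0.2631  0.    ]
  box [(0.59, array([258., 132.,  18.,  18.]))]
side carousel 0.84 341 168 [ 0.3846 -0.2505  0.    ]
  box [(0.77, array([321., 147.,  43.,  30.]))]
side thin_ring 0.65 210 322 [0.4705 0.2889 0.    ]
  box [(0.65, array([194., 305.,  28.,  29.]))]
  box []
  box []
  box []
```

```bash
cd pics; python3 -c "
import cv2,numpy as np
for n in ['top','side']:
    cv2.imwrite(n+'0b.png',cv2.resize(cv2.imread(n+'0.png'),(800,600)))"
```

```text
(no output)
```

View pics/top0b.png

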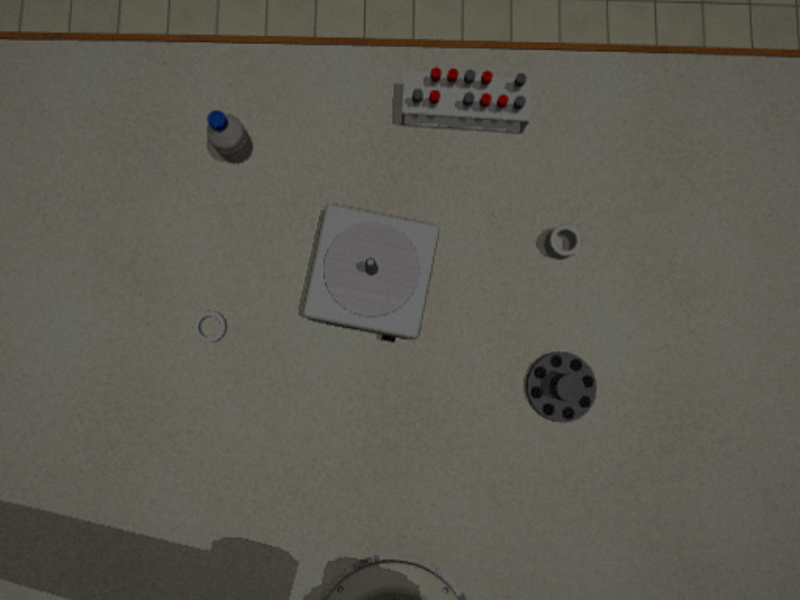

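View pics/side0b.png

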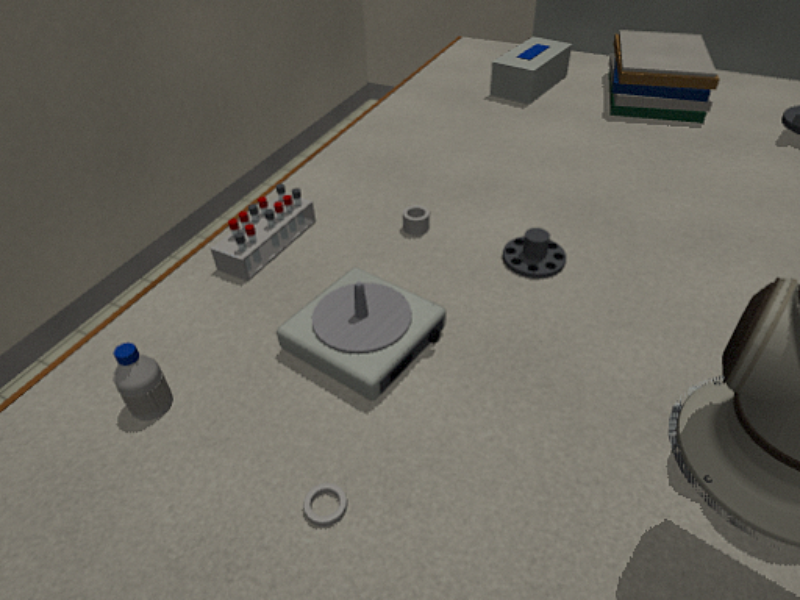

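View pics/wrist0.png

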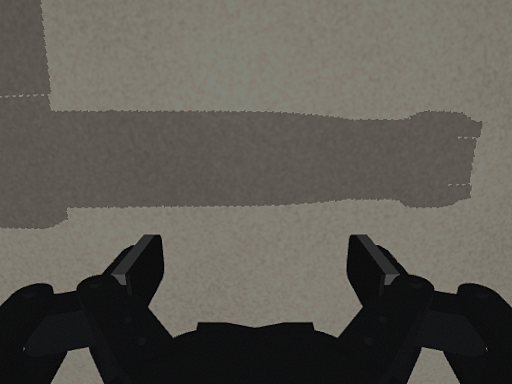

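Top view: sleeve at about (360,154) px, carousel (360,247), mixer spindle (237,171) and thin ring (135,208); the side view agrees. The networks match this, except that one "sleeve" box is really the carousel. Next I move above the sleeve and look with the wrist camera.

```bash
cat >> h.py <<'E'
def M(o): return Rn.from_euler('xyz',o['tcp_rot'],degrees=True).as_matrix()
def go(p,jaw=None):
    """shift/turn in tool axes from measured pose to world p, tool x straight down, jaw axis heading jaw (deg)"""
    o=bot.get_obs();A=M(o)
    y=A[:,1]
    a=np.degrees(np.arctan2(y[1],y[0])) if jaw is None else jaw
    a=np.radians(a);Y=np.array([np.cos(a),np.sin(a),0]);X=np.array([0,0,-1.])
    B=np.stack([X,Y,np.cross(X,Y)],1)
    print('t',o['time'],'pos',np.round(o['ee_pos'],4),'jaw',np.degrees(np.arctan2(y[1],y[0])).round(2),'open',round(o['opening'],4),'F',np.round(o['wrist_force'],1),'q',np.round(o['q'],1))
    print('turn',Rn.from_matrix(A.T@B).as_rotvec(degrees=True).round(2),'shift',(A.T@(np.array(p)-o['ee_pos'])).round(4))
E
python3 - <<'E'
from h import *
print(M(bot.get_obs()).round(3)); T=np.array(bot.camera('wrist')['tool_from_camera']);print(T.round(3))
go([.60,-.25,.20]); 
j=np.degrees(np.arctan2(*M(bot.get_obs())[[1,0],1]));go([.60,-.25,.20],j-99)
E
```

```text
[[-0.     0.229  0.973]
 [ 0.     0.973 -0.229]
 [-1.     0.    -0.   ]]
[[-0.001 -0.264  0.965 -0.123]
 [ 1.    -0.002  0.001 -0.   ]
 [ 0.002  0.965  0.264 -0.066]
 [ 0.     0.     0.     1.   ]]
t 1.25 pos [0.1258 0.5354 0.2503] jaw 76.78 open 0.0851 F [-0.2  0.3  0.8] q [76.8  5.  10.1 95.1 -0.  90. ]
turn [-0.  0. -0.] shift [ 0.0503 -0.6561  0.6413]
t 1.25 pos [0.1258 0.5354 0.2503] jaw 76.78 open 0.0851 F [-0.2  0.3  0.8] q [76.8  5.  10.1 95.1 -0.  90. ]
turn [99.  0. -0.] shift [ 0.0503 -0.6561  0.6413]
```

```bash
python3 -m handwheel '[[99,0,0,0.05,-0.656,0.641,-1],[99,0,0,0.05,-0.656,0.641,-1],[99,0,0,0.05,-0.656,0.641,-1],[99,0,0,0.05,-0.656,0.641,-1],[99,0,0,0.05,-0.656,0.641,-1],[99,0,0,0.05,-0.656,0.641,-1],[99,0,0,0.05,-0.656,0.641,-1],[99,0,0,0.05,-0.656,0.641,-1],[99,0,0,0.05,-0.656,0.641,-1],[99,0,0,0.05,-0.656,0.641,-1],[99,0,0,0.05,-0.656,0.641,-1],[99,0,0,0.05,-0.656,0.641,-1],[99,0,0,0.05,-0.656,0.641,-1],[99,0,0,0.05,-0.656,0.641,-1],[99,0,0,0.05,-0.656,0.641,-1],[99,0,0,0.05,-0.656,0.641,-1],[99,0,0,0.05,-0.656,0.641,-1],[99,0,0,0.05,-0.656,0.641,-1],[99,0,0,0.05,-0.656,0.641,-1],[99,0,0,0.05,-0.656,0.641,-1]]' 40
python3 - <<'E'
from h import *
o=bot.get_obs();c=bot.camera('wrist');save(c,'w1.png')
for k in['sleeve','carousel']:
    for d in bot.tip_of(k,c)[:2]:
        u,v=np.array(d['centre'])*[512,384]
        print(k,d['conf'],u,v,world(c,u,v,0,o).round(4))
    print(k,[(round(d['conf'],2),(np.array(d['bbox'])*[512,384,512,384]).round()) for d in bot.look_for(k,c)[:2]])
go([.62,-.26,.2])
E
```

```text
time: 3.75
ee_pos: [0.5997, -0.2493, 0.2009]
tcp_rot: [89.1, 90.0, -23.1]
wrist_force: [-0.1, 0.1, 0.4]
opening: 0.0855
sleeve 0.62 272.2816 168.0 [ 0.617  -0.2566  0.    ]
sleeve [(0.73, array([248., 148.,  52.,  55.]))]
carousel 0.63 91.5968 241.4976 [ 0.3913 -0.2577  0.    ]
carousel [(0.68, array([ 40., 197.,  96.,  88.]))]
t 4.0 pos [ 0.5997 -0.2497  0.2004] jaw -22.22 open 0.0852 F [ 0.  -0.9  0.2] q [-22.6  18.3  20.1  91.7   0.   89.6]
turn [ 0. -0. -0.] shift [0.0004 0.0226 0.0018]
```

View pics/w1.png

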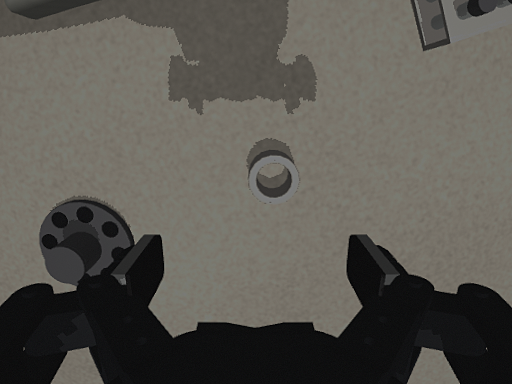

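The wrist view shows the sleeve with its top rim centred near (274,178) px. I'll refine that by fitting the rim.

Run:
```python
from h import *
o=bot.get_obs();c=bot.camera('wrist')
g=cv2.cvtColor(c['frame'],cv2.COLOR_RGB2GRAY);r=g[140:215,235:315]
cv2.imwrite('pics/crop1.png',cv2.resize(r,None,fx=7,fy=7,interpolation=0))
m=(r>135).astype('uint8');n,l,s,ce=cv2.connectedComponentsWithStats(m)
for i in np.argsort(-s[:,4])[:4]: print(s[i]+[235,140,0,0,0])
for t in(125,135,145,155):
    m=(r>t).astype('uint8');n,l,s,ce=cv2.connectedComponentsWithStats(m)
    i=1+np.argmax(s[1:,4]);mm=(l==i).astype('uint8')
    cs,_=cv2.findContours(mm,cv2.RETR_EXTERNAL,cv2.CHAIN_APPROX_NONE);e=cv2.fitEllipse(max(cs,key=len))
    u,v=e[0][0]+235,e[0][1]+140
    print(t,e[1],u,v,world(c,u,v,.036,o).round(4))
```

```text
[ 235  140   80   75 6000]
125 (32.127506256103516, 41.4295768737793) 273.5325164794922 171.8513355255127 [ 0.6176 -0.2532  0.036 ]Traceback (most recent call last):
  File "<stdin>", line 9, in <module>
    return _wrapfunc(a, 'argmax', axis=axis, out=out, **kwds)
    return bound(*args, **kwds)
ValueError: attempt to get argmax of an empty sequence
```

View pics/crop1.png

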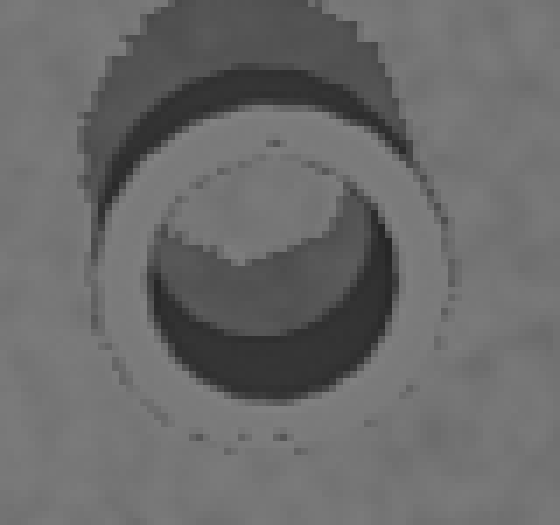

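In the crop the outer rim runs from x = 93 to 452 and y = 103 to 450, so the rim centre is at (273.4,179.1) px.

Run:
```python
from h import *
o=bot.get_obs();c=bot.camera('wrist')
p=world(c,273.4,179.1,.036,o);print(p)
p[2]=.08;go(p);p[2]=.023;go(p)
```

```text
[ 0.61486247 -0.2597121   0.036     ]
t 4.1 pos [ 0.5997 -0.2498  0.2003] jaw -22.23 open 0.085 F [ 0.   0.1 -0.2] q [-22.6  18.3  20.1  91.7   0.   89.6]
turn [-0. -0.  0.] shift [0.1203 0.0177 0.0034]
t 4.1 pos [ 0.5997 -0.2498  0.2003] jaw -22.23 open 0.085 F [ 0.   0.1 -0.2] q [-22.6  18.3  20.1  91.7   0.   89.6]
turn [-0. -0.  0.] shift [0.1773 0.0177 0.0034]
```

```bash
python3 -m handwheel '[[0,0,0,0.06,0.018,0.003,-1],[0,0,0,0.11,0.018,0.003,-1],[0,0,0,0.14,0.018,0.003,-1],[0,0,0,0.16,0.018,0.003,-1],[0,0,0,0.177,0.018,0.003,-1],[0,0,0,0.177,0.018,0.003,-1],[0,0,0,0.177,0.018,0.003,0.4],[0,0,0,0.177,0.018,0.003,1],[0,0,0,0.177,0.018,0.003,1],[0,0,0,0.177,0.018,0.003,1],[0,0,0,0.177,0.018,0.003,1],[0,0,0,0.177,0.018,0.003,1]]' 40
python3 - <<'E'
from h import *
o=bot.get_obs();c=bot.camera('wrist');save(c,'w2.png');go(o['ee_pos'])
E
```

```text
time: 5.6
ee_pos: [0.6161, -0.2597, 0.0249]
tcp_rot: [89.5, 89.9, -22.7]
wrist_force: [0.2, 0.1, 6.6]
opening: 0.0487
t 5.65 pos [ 0.6161 -0.2597  0.0249] jaw -22.22 open 0.0485 F [-0.8 -0.   5.6] q [-22.9  22.4   5.8  73.3  -0.   89.4]
turn [-0.    0.   -0.15] shift [-0. -0. -0.]
```

View pics/w2.png

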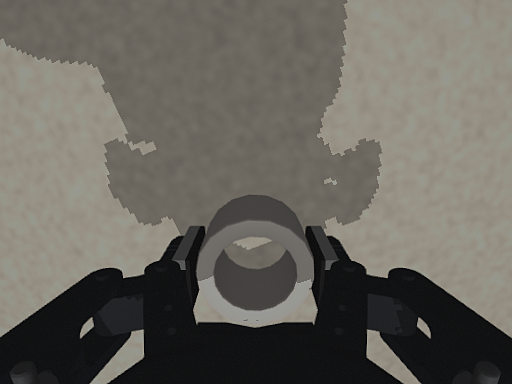

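The sleeve is gripped (opening 48.5 mm) and centred between the pads at about (256,265) px. I lift it and carry it to a viewing pose beside the mixer.

Run:
```python
from h import *
go([.557,.095,.22],5)
```

```text
t 5.65 pos [ 0.6161 -0.2597  0.0249] jaw -22.22 open 0.0485 F [-0.8 -0.   5.6] q [-22.9  22.4   5.8  73.3  -0.   89.4]
turn [-27.22   0.04  -0.14] shift [-0.1956 -0.1883 -0.306 ]
```

```bash
python3 -m handwheel '[[0,0,0,-0.02,0,0,1],[0,0,0,-0.06,0,0,1],[0,0,0,-0.12,0,0,1],[0,0,0,-0.18,0,0,1],[-27,0,0,-0.197,-0.03,-0.05,1],[-27,0,0,-0.197,-0.06,-0.1,1],[-27,0,0,-0.197,-0.09,-0.15,1],[-27,0,0,-0.197,-0.12,-0.2,1],[-27,0,0,-0.197,-0.15,-0.25,1],[-27,0,0,-0.197,-0.18,-0.29,1],[-27,0,0,-0.197,-0.188,-0.306,1],[-27,0,0,-0.197,-0.188,-0.306,1],[-27,0,0,-0.197,-0.188,-0.306,1],[-27,0,0,-0.197,-0.188,-0.306,1]]' 40
python3 - <<'E'
from h import *
o=bot.get_obs();c=bot.camera('wrist');save(c,'w3.png');go(o['ee_pos'])
for d in bot.tip_of('mixer_seat',c)[:2]:
        u,v=np.array(d['centre'])*[512,384]
        print(d['conf'],u,v,world(c,u,v,.056,o).round(4))
for d in bot.tip_of('sleeve',c)[:2]: print('sleeve',d['conf'],np.array(d['centre'])*[512,384])
g=c['frame'];cv2.imwrite('pics/w3b.png',cv2.resize(g[:,:,::-1],(800,600)))
E
```

```text
time: 7.4
ee_pos: [0.5573, 0.0937, 0.2204]
tcp_rot: [-9.5, 90.0, -94.8]
wrist_force: [0.3, -0.4, -0.4]
opening: 0.0484
t 7.45 pos [0.5572 0.0938 0.2203] jaw 4.68 open 0.0488 F [-0.4  0.1 -0.8] q [ 9.6  6.5  8.4 91.9 -0.  94.9]
turn [0.   0.01 0.01] shift [-0.0001  0.      0.0001]
0.75 252.1088 222.1056 [0.5586 0.0463 0.056 ]
```

View pics/w3b.png

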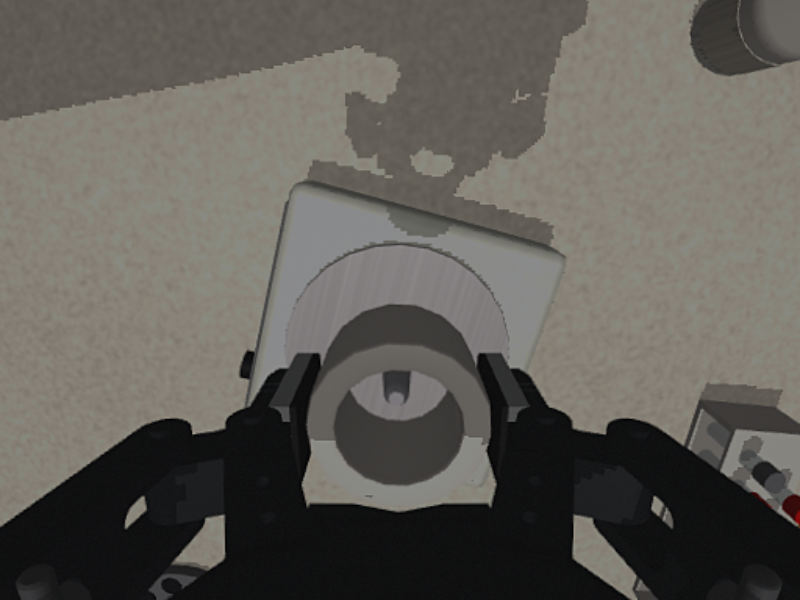

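Through the bore I can see the spindle nose at about (254,254) px. The turntable's left, right and top edges are at x = 183, x = 325 and y = 157 px. I'll overlay models to find the seat and the held sleeve's offset.

```bash
cat >> h.py <<'E'
def proj(c,P,o=None,tool=False):
    T=np.array(c['tool_from_camera']);P=np.atleast_2d(P)
    if not tool: P=(P-np.array(o['ee_pos']))@M(o)
    Q=(P-T[:3,3])@T[:3,:3]; s=Q[:,:2]/Q[:,2:]; r2=(s**2).sum(1,keepdims=True)
    return s*(1+c['k1']*r2)*[c['fx'],c['fy']]+[c['cx'],c['cy']]
def circ(x,y,z,r): a=np.linspace(0,2*np.pi,73);return np.stack([x+r*np.cos(a),y+r*np.sin(a),z+0*a],1)
E
python3 - <<'E'
from h import *
o=bot.get_obs();c=bot.camera('wrist')
print('nose',world(c,254.1,253.8,.114,o).round(4))
im=cv2.resize(c['frame'][:,:,::-1],(800,600)).copy()
def dr(p,col): cv2.polylines(im,[np.round(p*800/512).astype(int)],True,col,1)
for (x,y),col in zip([(.5572,.0400),(.5572,.0435)],[(0,0,255),(0,255,0)]):
    dr(proj(c,circ(x,y,.056,.072),o),col);dr(proj(c,circ(x,y,.114,.004),o),col)
for z0,col in [(0,(255,0,255)),(-.004,(255,255,0))]:
    for x,r in[(-.011,.025),(-.011,.017),(.025,.017)]:
        a=circ(0,0,0,r);dr(proj(c,np.stack([0*a[:,0]+x,a[:,0],a[:,1]+z0],1),tool=True),col)
cv2.imwrite('pics/w3c.png',im)
E
```

```text
nose [0.5609 0.0423 0.114 ]
```

View pics/w3c.png

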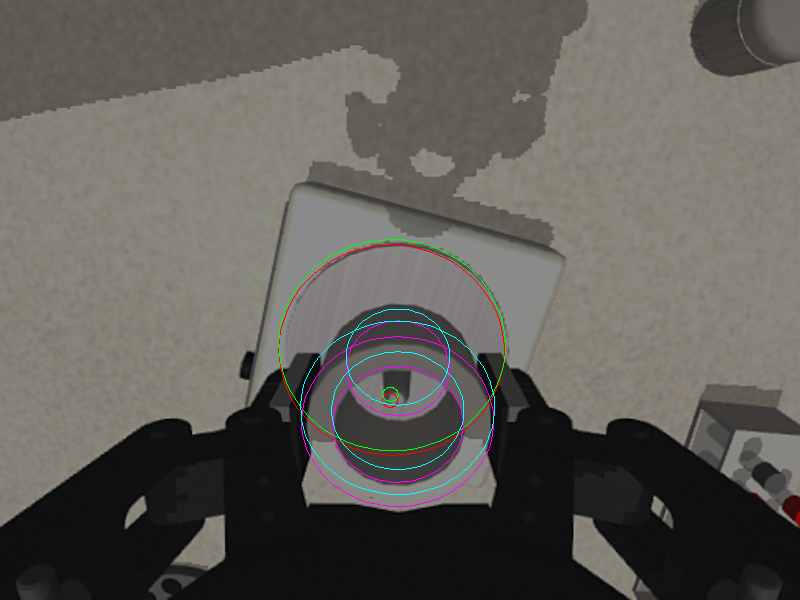

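Overlay: the held sleeve is within about 1 mm of the tool axis. The seat comes out at about (0.5605, 0.041). I move over it and check before lowering.

Run:
```python
from h import *
go([.5605,.042,.16])
```

```text
t 7.6 pos [0.5571 0.0943 0.2202] jaw 4.72 open 0.0484 F [-0.3  0.1 -0. ] q [ 9.6  6.5  8.4 91.9 -0.  94.9]
turn [0.   0.   0.01] shift [ 0.0602 -0.0009  0.0524]
```

```bash
python3 -m handwheel '[[0,0,0,0.02,-0.001,0.025,1],[0,0,0,0.04,-0.001,0.05,1],[0,0,0,0.06,-0.001,0.052,1],[0,0,0,0.06,-0.001,0.052,1],[0,0,0,0.06,-0.001,0.052,1]]' 40
python3 - <<'E'
from h import *
o=bot.get_obs();c=bot.camera('wrist');go([.5605,.042,.082])
im=cv2.resize(c['frame'][:,:,::-1],(800,600)).copy()
def dr(p,col): cv2.polylines(im,[np.round(p*800/512).astype(int)],True,col,1)
for (x,y),col in zip([(.5605,.0415)],[(0,0,255),(0,255,0)]):
    dr(proj(c,circ(x,y,.056,.072),o),col);dr(proj(c,circ(x,y,.114,.004),o),col)
cv2.imwrite('pics/w4.png',im)
s=bot.camera('side');cv2.imwrite('pics/s4.png',cv2.resize(s['frame'][120:264,140:332,::-1],(768,576)))
E
```

```text
time: 8.22
ee_pos: [0.5605, 0.0432, 0.1612]
tcp_rot: [93.3, 90.0, 8.0]
wrist_force: [0.1, -0.4, -0.1]
opening: 0.0488
t 8.275 pos [0.5607 0.0433 0.1614] jaw 4.8 open 0.0485 F [ 0.6 -0.3 -0.2] q [ 4.4  5.7  1.  85.2  0.  89.6]
turn [ 0.   -0.   -0.08] shift [ 0.0794 -0.0004  0.0013]
```

View pics/w4.png

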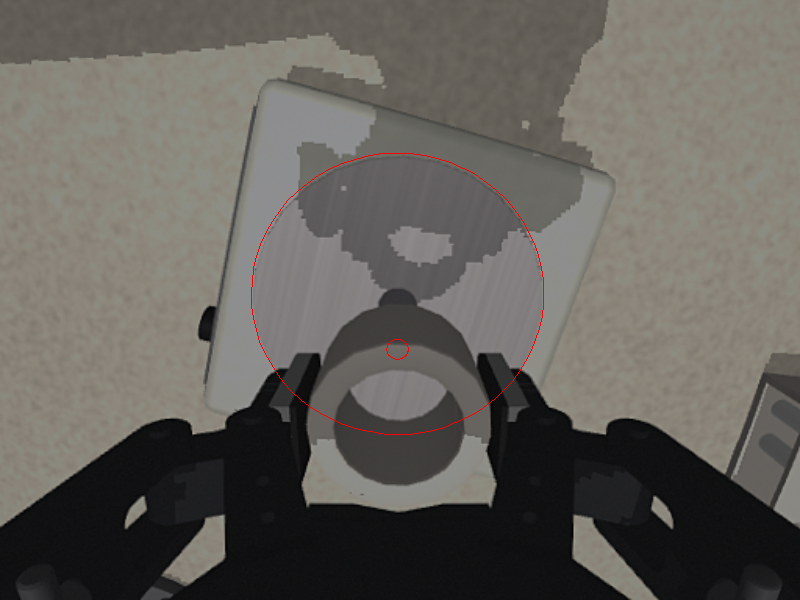

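View pics/s4.png

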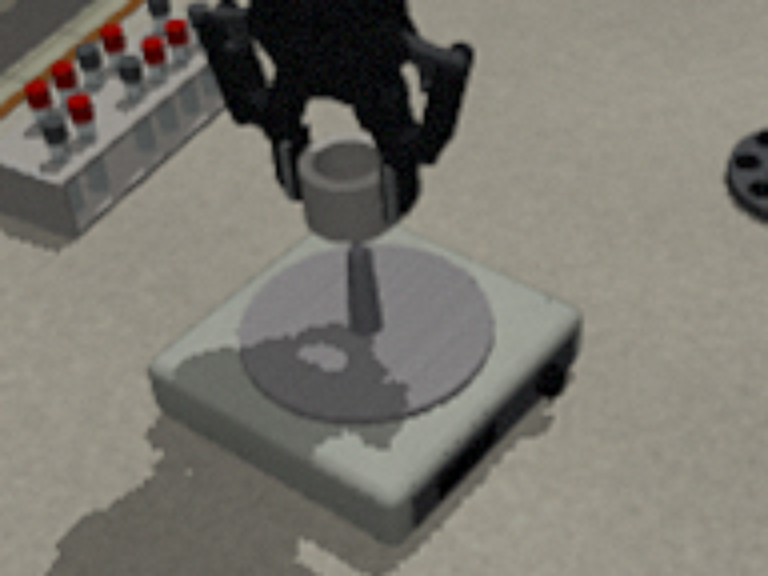

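The wrist view agrees on x. The side view shows the sleeve a few mm to the left of the spindle's line, so I'll quantify that with a model overlay.

```bash
cat >> h.py <<'E'
def pw(c,P):
    Q=np.atleast_2d(P)@np.array(c['R']).T+np.array(c['t']);s=Q[:,:2]/Q[:,2:];r2=(s**2).sum(1,keepdims=True)
    return s*(1+c['k1']*r2)*[c['fx'],c['fy']]+[c['cx'],c['cy']]
E
python3 - <<'E'
from h import *
c=bot.camera('side')
def ov(c,name,x0,y0,w,h,f,seat,sl):
    im=cv2.resize(c['frame'][y0:y0+h,x0:x0+w,::-1],None,fx=f,fy=f,interpolation=cv2.INTER_CUBIC).copy()
    def dr(P,col): cv2.polylines(im,[np.round((pw(c,P)+.5-[x0,y0])*f-.5).astype(int)],True,col,1)
    x,y=seat
    for z,r in[(.056,.072),(.056,.01),(.114,.004)]: dr(circ(x,y,z,r),(0,0,255))
    x,y,z=sl
    for z,r in[(z,.025),(z+.036,.025),(z+.036,.017)]: dr(circ(x,y,z,r),(0,255,0))
    cv2.imwrite('pics/'+name,im)
ov(c,'s5.png',170,130,110,110,5,(.5605,.0415),(.5607,.0425,.1365))
t=bot.camera('top');ov(t,'t5.png',185,115,100,110,5,(.5605,.0415),(.5607,.0425,.1365))
a=cv2.imread('pics/s5.png');b=cv2.imread('pics/t5.png');h=min(a.shape[0],b.shape[0]);im=np.hstack([a[:h],b[:h]]);cv2.imwrite('pics/st5.png',cv2.resize(im,(800,int(h*800/im.shape[1]))))
E
```

```text
(no output)
```

View pics/s5.png

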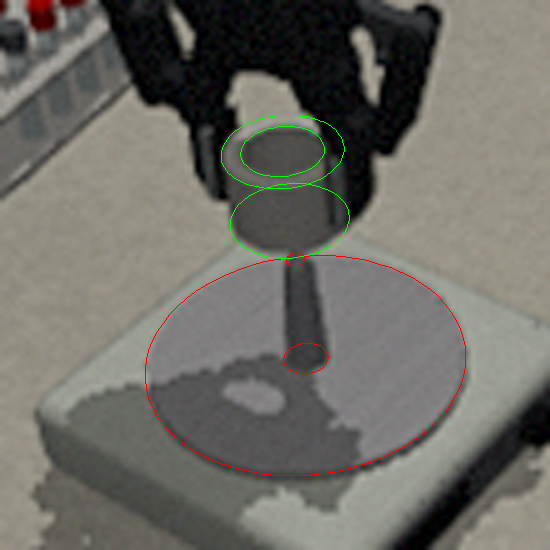

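View pics/t5.png

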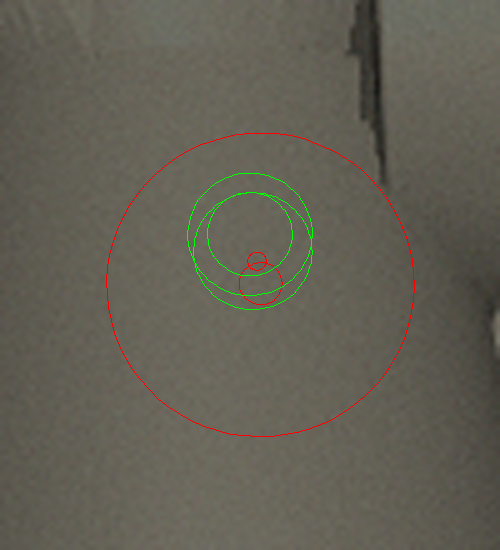

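The side overlay fits: the turntable ring and the sleeve outline agree, and the finger covers the sleeve's right side. In the top view the arm hides the mixer. I lower the sleeve.

```bash
python3 -m handwheel '[[0,0,0,0.015,0,0.001,1],[0,0,0,0.03,0,0.001,1],[0,0,0,0.045,0,0.001,1],[0,0,0,0.06,0,0.001,1],[0,0,0,0.07,0,0.001,1],[0,0,0,0.075,0,0.001,1],[0,0,0,0.077,0,0.001,1],[0,0,0,0.077,0,0.001,1],[0,0,0,0.077,0,0.001,1]]' 40
python3 - <<'E'
from h import *
go([.5605,.042,.081])
E
```

```text
time: 9.55
ee_pos: [0.5606, 0.0421, 0.0837]
tcp_rot: [89.6, 90.0, 4.4]
wrist_force: [0.1, 0.5, -1.4]
opening: 0.0487
t 9.55 pos [0.5606 0.0421 0.0837] jaw 4.78 open 0.0487 F [ 0.1  0.5 -1.4] q [ 4.3  6.6 -6.6 76.8  0.  89.5]
turn [-0.    0.   -0.04] shift [ 0.0027 -0.0001  0.0001]
```

```bash
python3 -m handwheel '[[0,0,0,0.001,0,0,1],[0,0,0,0.002,0,0,1],[0,0,0,0.003,0,0,1],[0,0,0,0.003,0,0,1]]' 40
```

```text
time: 10.05
ee_pos: [0.5604, 0.0421, 0.0809]
tcp_rot: [88.3, 90.0, 3.1]
wrist_force: [-2.2, -0.5, 5.3]
opening: 0.0485
```

About 5 N of contact force shows it is seated. I release, and rise only after the fingers have opened.

```bash
python3 -m handwheel '[[0,0,0,0,0,0,0.2],[0,0,0,0,0,0,0],[0,0,0,0,0,0,-0.5],[0,0,0,0,0,0,-1],[0,0,0,0,0,0,-1],[0,0,0,0,0,0,-1],[0,0,0,-0.03,0,0,-1],[0,0,0,-0.07,0,0,-1],[0,0,0,-0.12,0,0,-1],[0,0,0,-0.13,0,0,-1],[0,0,0,-0.13,0,0,-1]]' 40
python3 - <<'E'
from h import *
o=bot.get_obs();c=bot.camera('wrist');go([.386,-.25,.22],-25)
save(c,'w6.png')
s=bot.camera('side');cv2.imwrite('pics/s6.png',cv2.resize(s['frame'][120:264,140:332,::-1],(768,576)))
for d in bot.tip_of('sleeve',c)[:2]:
    u,v=np.array(d['centre'])*[512,384];print('w',d['conf'],world(c,u,v,.056,o).round(4))
for d in bot.tip_of('sleeve',s)[:2]:
    u,v=np.array(d['centre'])*[512,384];print('s',d['conf'],world(s,u,v,.056,o).round(4))
E
```

```text
time: 11.42
ee_pos: [0.5607, 0.0421, 0.2104]
tcp_rot: [91.8, 89.9, 6.6]
wrist_force: [0.2, 0.1, -0.5]
opening: 0.0854
t 11.475 pos [0.5603 0.0421 0.2093] jaw 4.78 open 0.0854 F [ 0.1 -0.2 -0.4] q [ 4.3  6.   6.6 90.7 -0.  89.5]
turn [2.978e+01 2.000e-02 6.000e-02] shift [-0.0105 -0.198   0.2765]
w 0.65 [0.5566 0.0416 0.056 ]
```

View pics/w6.png

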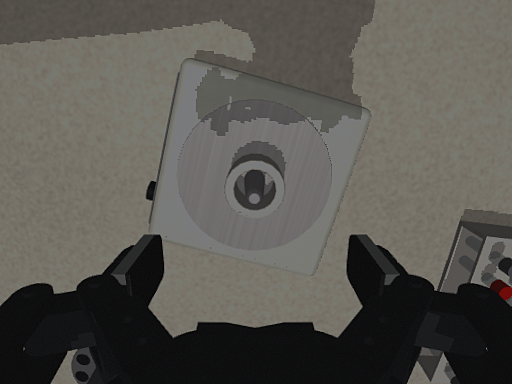

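View pics/s6.png

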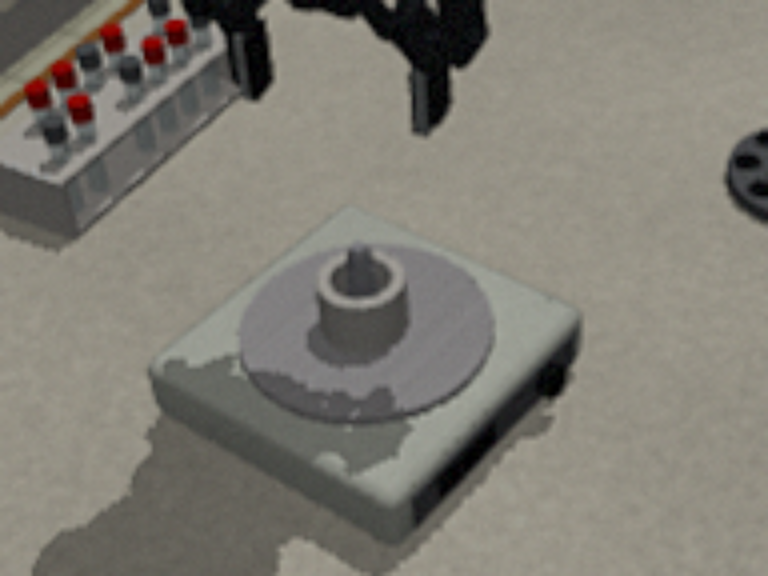

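The sleeve stands flat around the spindle, with its rim centred at (254,187) px and the nose at (254,198) px in the wrist view. Now the carousel.

```bash
python3 -m handwheel '[[36,0,0,-0.01,-0.198,0.277,-1],[36,0,0,-0.01,-0.198,0.277,-1],[36,0,0,-0.01,-0.198,0.277,-1],[36,0,0,-0.01,-0.198,0.277,-1],[36,0,0,-0.01,-0.198,0.277,-1],[36,0,0,-0.01,-0.198,0.277,-1],[36,0,0,-0.01,-0.198,0.277,-1],[36,0,0,-0.01,-0.198,0.277,-1],[36,0,0,-0.01,-0.198,0.277,-1]]' 40
python3 - <<'E'
from h import *
c0=bot.camera('wrist')
A=dict(ee_pos=[.5605,.0421,.2097],tcp_rot=[91.8,89.9,6.6])
print('nose',world(c0,254.5,197.8,.114,A).round(4),'rim',world(c0,254.2,186.5,.092,A).round(4))
o=bot.get_obs();c=bot.camera('wrist');save(c,'w7.png')
for d in bot.tip_of('carousel',c)[:2]:
    u,v=np.array(d['centre'])*[512,384];p=world(c,u,v,0,o);print(d['conf'],u,v,p.round(4))
im=cv2.resize(c['frame'][:,:,::-1],(800,600)).copy()
def dr(P,col): cv2.polylines(im,[np.round(proj(c,P,o)*800/512).astype(int)],True,col,1)
for z,r in[(0,.055),(.012,.055),(.052,.021)]: dr(circ(p[0],p[1],z,r),(0,0,255))
cv2.imwrite('pics/w7b.png',im); go(p)
E
```

```text
time: 12.75
ee_pos: [0.3866, -0.2497, 0.2199]
tcp_rot: [-103.6, 90.0, 135.2]
wrist_force: [-0.3, -0.3, -0.2]
opening: 0.0855
nose [0.5606 0.0413 0.114 ] rim [0.5601 0.044  0.092 ]
0.94 260.9152 167.3856 [ 0.3906 -0.2561  0.    ]
t 12.9 pos [ 0.3866 -0.2499  0.2202] jaw -31.15 open 0.0853 F [ 0.5 -0.1  0.3] q [-32.9  -7.8  -5.8  92.    0.   88.3]
turn [-0.   -0.    0.01] shift [0.2202 0.0067 0.0033]
```

View pics/w7b.png

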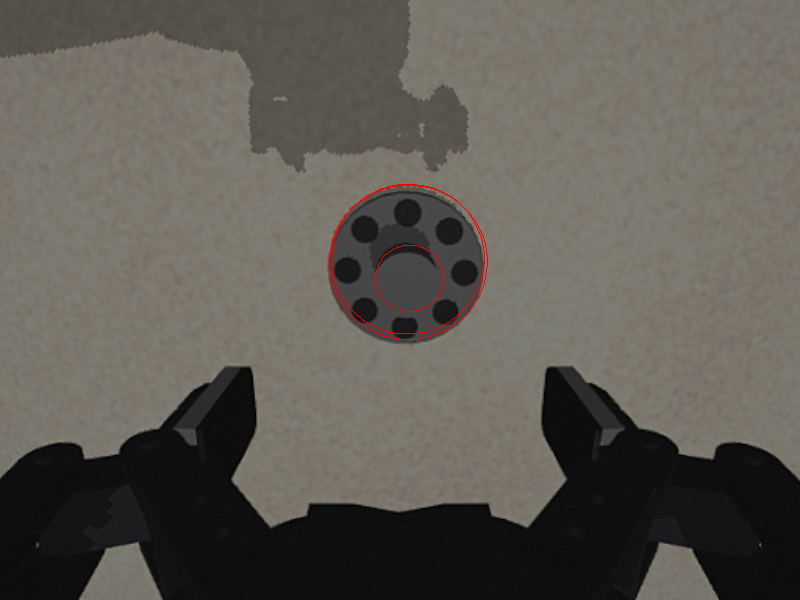

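The disc lies about 3.5 mm lower in the picture than the network point says, so I use tool offsets y +6 mm and z 0. I grip the knob with the TCP 42 mm above the bench.

```bash
python3 -m handwheel '[[0,0,0,0.05,0.006,0,-1],[0,0,0,0.1,0.006,0,-1],[0,0,0,0.14,0.006,0,-1],[0,0,0,0.165,0.006,0,-1],[0,0,0,0.178,0.006,0,-1],[0,0,0,0.178,0.006,0,-1],[0,0,0,0.178,0.006,0,0.4],[0,0,0,0.178,0.006,0,1],[0,0,0,0.178,0.006,0,1],[0,0,0,0.178,0.006,0,1],[0,0,0,0.178,0.006,0,1],[0,0,0,0.178,0.006,0,1]]' 60
python3 - <<'E'
from h import *
o=bot.get_obs();c=bot.camera('wrist');go([.5605,.10,.28],5);print(proj(c,[[-.010,0,0]],tool=True))
cv2.imwrite('pics/w8.png',cv2.resize(c['frame'][:,:,::-1],(800,600)))
E
```

```text
time: 14.4
ee_pos: [0.3918, -0.2539, 0.0435]
tcp_rot: [88.1, 89.9, -33.1]
wrist_force: [-1.0, 0.4, 6.4]
opening: 0.0406
t 14.45 pos [ 0.3918 -0.2539  0.0435] jaw -31.22 open 0.0403 F [-1.5  1.4  5.9] q [-32.9  -5.3 -23.1  72.1   0.   88.3]
turn [-3.622e+01  3.000e-02 -1.000e-01] shift [-0.2365 -0.0388 -0.3901]
[[254.33258947 272.09434186]]
```

View pics/w8.png

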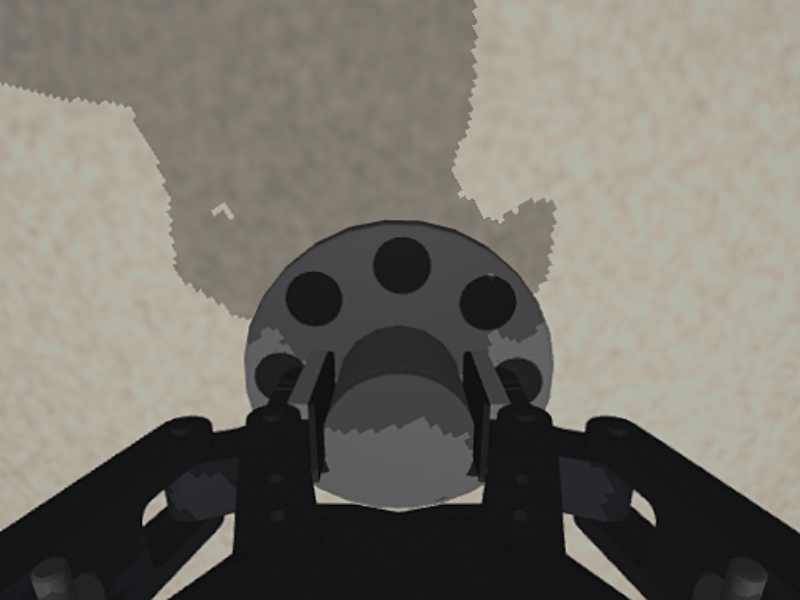

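```bash
python3 -m handwheel '[[0,0,0,-0.02,0,0,1],[0,0,0,-0.06,0,0,1],[0,0,0,-0.12,0,0,1],[0,0,0,-0.16,0,0,1],[-36,0,0,-0.17,-0.005,-0.05,1],[-36,0,0,-0.17,-0.01,-0.1,1],[-36,0,0,-0.17,-0.02,-0.16,1],[-36,0,0,-0.17,-0.04,-0.22,1],[-36,0,0,-0.17,-0.06,-0.28,1],[-36,0,0,-0.17,-0.07,-0.32,1],[-36,0,0,-0.17,-0.07,-0.34,1],[-36,0,0,-0.17,-0.07,-0.34,1],[-36,0,0,-0.17,-0.07,-0.34,1]]' 60
python3 - <<'E'
from h import *
o=bot.get_obs();c=bot.camera('wrist');go([.5605,.0415,.21],5)
im=cv2.resize(c['frame'][:,:,::-1],(800,600)).copy()
def dr(p,col): cv2.polylines(im,[np.round(p*800/512).astype(int)],True,col,1)
for z0,col in [(0,(255,0,255)),(-.003,(255,255,0))]:
    for x,r in[(.0435-.052,.021),(.0435-.012,.055),(.0435,.055)]:
        a=circ(0,0,0,r);dr(proj(c,np.stack([0*a[:,0]+x,a[:,0],a[:,1]+z0],1),tool=True),col)
cv2.imwrite('pics/w9.png',im)
s=bot.camera('side');cv2.imwrite('pics/s9.png',cv2.resize(s['frame'][90:270,120:360,::-1],(800,600)))
E
```

```text
time: 16.08
ee_pos: [0.5075, 0.0725, 0.2123]
tcp_rot: [-54.7, 90.0, -139.9]
wrist_force: [0.3, 0.3, -2.7]
opening: 0.0402
t 16.125 pos [0.5075 0.0723 0.2123] jaw 4.7 open 0.0405 F [ 0.1 -0.7 -2.9] q [ 8.1 -0.8 -0.  90.7 -0.  93.4]
turn [-0.3   0.02  0.02] shift [0.0023 0.0503 0.035 ]
```

View pics/w9.png

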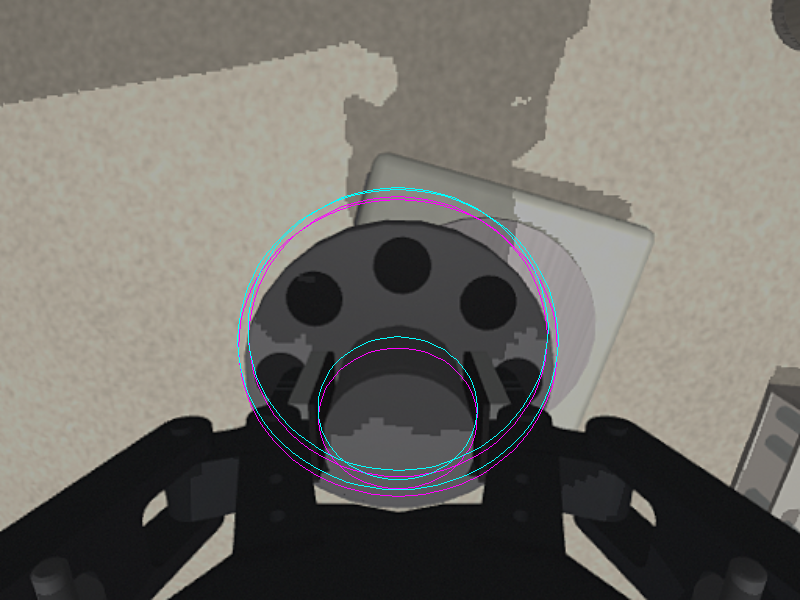

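View pics/s9.png

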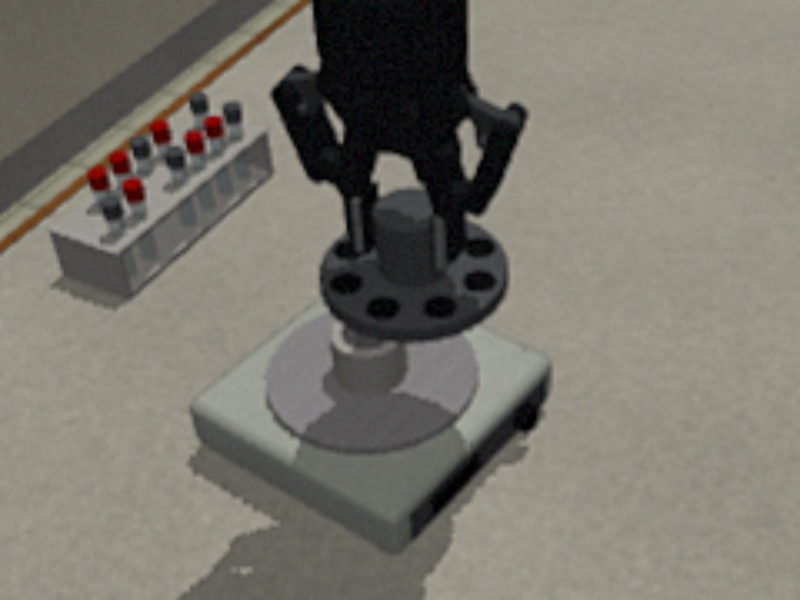

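The overlay shows the carousel is held about 7 mm off in tool +z. I had the sign of that correction wrong: lower in the picture is +z. It is level and firmly held, so I compensate at placing.

```bash
python3 -m handwheel '[[0,0,0,0,0.025,0.014,1],[0,0,0,0.01,0.05,0.028,1],[0,0,0,0.03,0.05,0.028,1],[0,0,0,0.03,0.05,0.028,1],[0,0,0,0.03,0.05,0.028,1]]' 60
python3 - <<'E'
from h import *
o=bot.get_obs();c=bot.camera('wrist');A=M(o);e=np.array(o['ee_pos']);C=e+.007*A[:,2];print(C.round(4));go([.56,.0488,.1355])
im=cv2.resize(c['frame'][:,:,::-1],(800,600)).copy()
def dr(p,col): cv2.polylines(im,[np.round(p*800/512).astype(int)],True,col,1)
zb=e[2]-.0435
for z,r in[(zb,.055),(zb+.012,.055),(zb+.052,.021)]: dr(proj(c,circ(C[0],C[1],z,r),o),(255,0,255))
dr(proj(c,circ(.5605,.0415,.056,.072),o),(0,0,255))
cv2.imwrite('pics/w10.png',im)
s=bot.camera('side');f=5;x0,y0=165,100
im=cv2.resize(s['frame'][y0:y0+120,x0:x0+130,::-1],None,fx=f,fy=f,interpolation=cv2.INTER_CUBIC).copy()
def d2(P,col): cv2.polylines(im,[np.round((pw(s,P)+.5-[x0,y0])*f-.5).astype(int)],True,col,1)
for z,r in[(zb,.055),(zb+.012,.055),(zb+.052,.021)]: d2(circ(C[0],C[1],z,r),(255,0,255))
for z,r in[(.056,.072),(.114,.004),(.056,.025),(.092,.025)]: d2(circ(.5605,.0415,z,r),(0,0,255))
cv2.imwrite('pics/s10.png',im)
E
```

```text
time: 16.8
ee_pos: [0.5597, 0.0493, 0.1832]
tcp_rot: [87.9, 90.0, 2.6]
wrist_force: [0.5, 0.2, -2.7]
opening: 0.0402
[0.5603 0.0423 0.1832]
t 16.85 pos [0.5599 0.0495 0.1834] jaw 4.76 open 0.0401 F [ 0.4  0.2 -1.6] q [ 5.1  5.7  3.4 87.7 -0.  90.3]
turn [ 0.   -0.   -0.08] shift [0.0479 0.     0.0007]
```

View pics/w10.png

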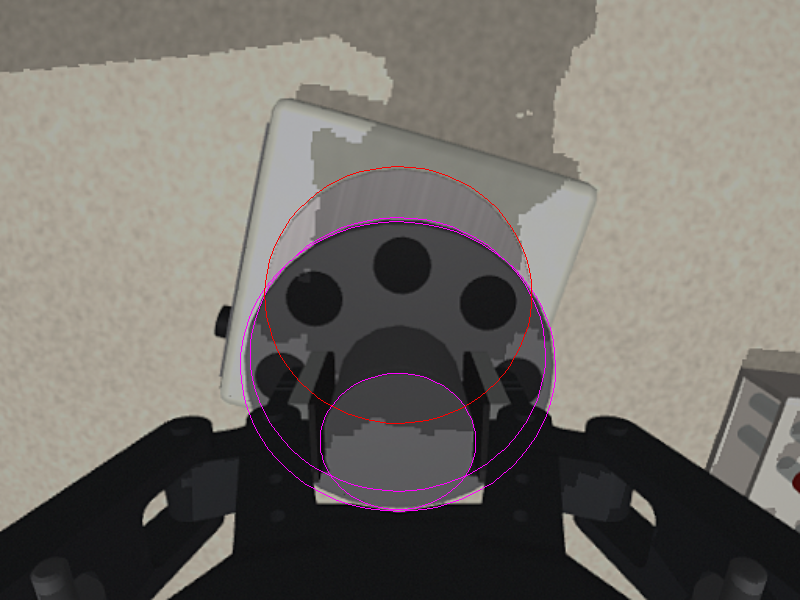

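View pics/s10.png

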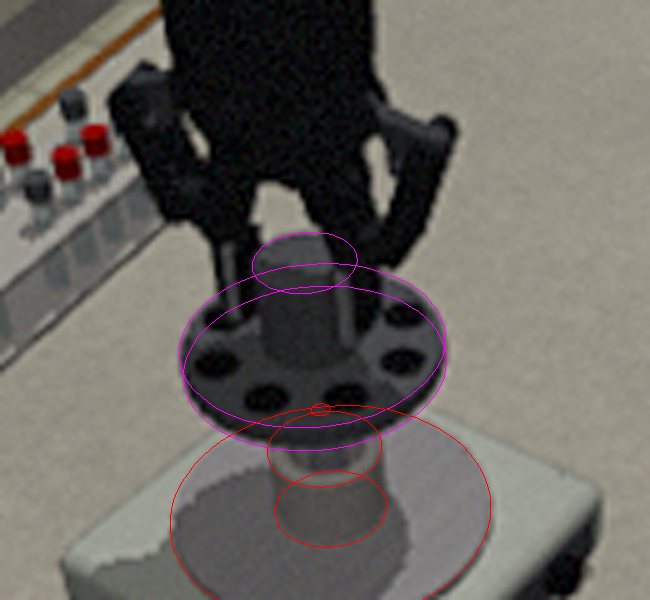

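All overlays fit: the carousel is centred over the spindle and level. I lower it slowly, stop just above contact, then touch down.

```bash
python3 -m handwheel '[[0,0,0,0.01,0,0.001,1],[0,0,0,0.02,0,0.001,1],[0,0,0,0.027,0,0.001,1],[0,0,0,0.034,0,0.001,1],[0,0,0,0.04,0,0.001,1],[0,0,0,0.044,0,0.001,1],[0,0,0,0.045,0,0.001,1],[0,0,0,0.045,0,0.001,1]]' 60
python3 -m handwheel '[[0,0,0,0.001,0,0,1],[0,0,0,0.002,0,0,1],[0,0,0,0.002,0,0,1]]' 60
```

```text
time: 17.9
ee_pos: [0.56, 0.0488, 0.1374]
tcp_rot: [92.2, 90.0, 6.9]
wrist_force: [-0.2, -0.5, -2.7]
opening: 0.0401
time: 18.27
ee_pos: [0.56, 0.0488, 0.1356]
tcp_rot: [90.3, 90.0, 5.1]
wrist_force: [-0.1, -0.1, 0.2]
opening: 0.0402
```

```bash
python3 -m handwheel '[[0,0,0,0.001,0,0,1],[0,0,0,0.001,0,0,1]]' 60
python3 -m handwheel '[[0,0,0,0,0,0,0.3],[0,0,0,0,0,0,0.1],[0,0,0,0,0,0,-0.3],[0,0,0,0,0,0,-1],[0,0,0,0,0,0,-1],[0,0,0,0,0,0,-1],[0,0,0,-0.03,0,0,-1],[0,0,0,-0.07,0,0,-1],[0,0,0,-0.11,0,0,-1],[0,0,0,-0.11,0,0,-1],[0,0,0,-0.11,0,0,-1]]' 60
python3 - <<'E'
from h import *
o=bot.get_obs();c=bot.camera('wrist');go([.56,.0488,.25])
for k,z in(('sleeve',.056),('carousel',.092)):
  for d in bot.tip_of(k,c)[:1]:
    u,v=np.array(d['centre'])*[512,384];print(k,d['conf'],world(c,u,v,z,o).round(4))
im=cv2.resize(c['frame'][:,:,::-1],(800,600)).copy()
def dr(p,col): cv2.polylines(im,[np.round(p*800/512).astype(int)],True,col,1)
for z,r in[(.104,.055),(.144,.021)]: dr(proj(c,circ(.5605,.0415,z,r),o),(255,0,255))
dr(proj(c,circ(.5605,.0415,.056,.072),o),(0,0,255))
cv2.imwrite('pics/w11.png',im)
s=bot.camera('side');f=5;x0,y0=165,120
im=cv2.resize(s['frame'][y0:y0+120,x0:x0+130,::-1],None,fx=f,fy=f,interpolation=cv2.INTER_CUBIC).copy()
def d2(P,col): cv2.polylines(im,[np.round((pw(s,P)+.5-[x0,y0])*f-.5).astype(int)],True,col,1)
for z,r in[(.092,.055),(.104,.055),(.144,.021)]: d2(circ(.5605,.0415,z,r),(255,0,255))
d2(circ(.5605,.0415,.056,.025),(0,0,255))
cv2.imwrite('pics/s11.png',im)
E
```

```text
time: 18.52
ee_pos: [0.5601, 0.0488, 0.1356]
tcp_rot: [90.0, 89.9, 4.7]
wrist_force: [-2.9, -0.0, 6.2]
opening: 0.0403
time: 19.9
ee_pos: [0.5599, 0.0487, 0.2436]
tcp_rot: [-89.9, 90.0, -175.1]
wrist_force: [0.4, 0.1, -0.6]
opening: 0.0858
t 19.95 pos [0.5596 0.0487 0.243 ] jaw 4.78 open 0.0852 F [-0.1 -0.  -0.5] q [ 5.   6.6 11.  94.5 -0.  90.2]
turn [0.   0.   0.09] shift [-0.007   0.0004 -0.0001]
carousel 0.95 [0.5627 0.0419 0.092 ]
```

View pics/w11.png

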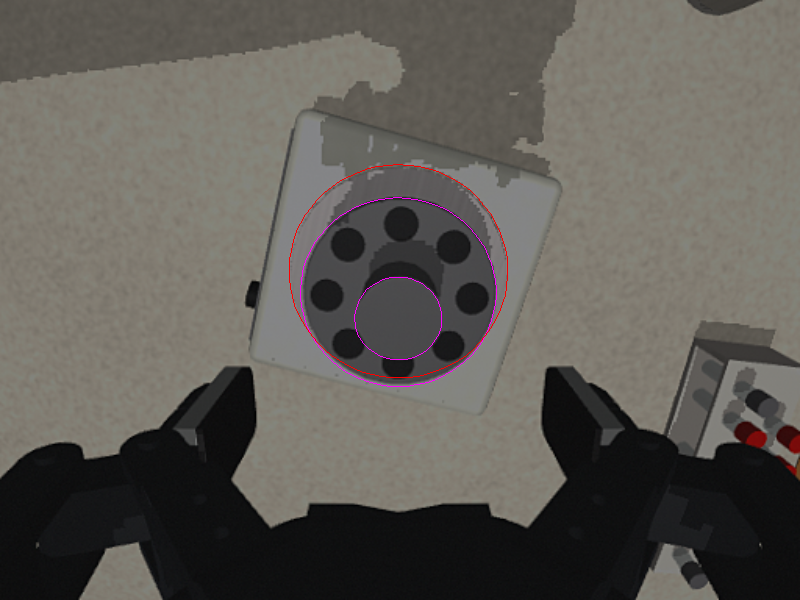

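View pics/s11.png

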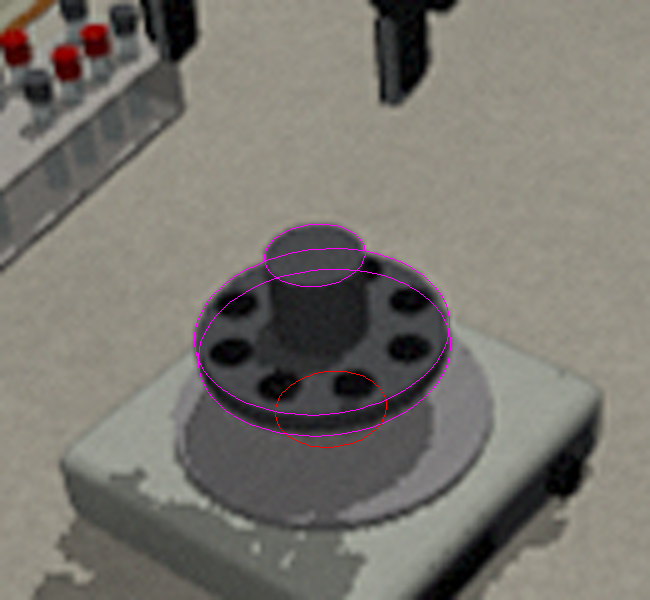

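The carousel sits level at the expected height and is centred (knob top at (398,318) in the 800-px wrist view). The outlines match in both views and the gripper is clear, so I hand in.

```bash
python3 -c "
from workcell import bot
print(bot.job_done())"
```

```text
the job is handed in; nothing more can be done
None
```

The mixer is set up and the job is handed in. The sleeve stands on the turntable around the spindle, and the carousel sits on the sleeve, knob up. Each part was lowered until it touched (about 5–6 N at the wrist) and released at rest. The clock read about 20 s of the 64 s.

**Final checks:**
- **Carousel:** the wrist and side views match the expected outlines. It is level, its underside is about 36 mm above the turntable, and it is within about 3 mm of the spindle axis.
- **Sleeve:** before the carousel hid it, it stood flat, about 3 mm off the axis. After that, the side view could only confirm it through the carousel's height.
- **Thin ring:** I never went near it, but I took no final picture of it.

**Disagreements:**
- The camera estimates of the seat differed by up to about 6 mm. I used the wrist camera's fit, which the side view confirmed.
- I got the sign of one correction wrong and gripped the carousel's knob about 7 mm off centre. An overlay picture showed this, and I allowed for it when placing.

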